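Bring the chilled chocolate case from overnight defrost to day running

TASK

The chilled chocolate display case has stood on defrost overnight; set it running for the day by pressing its rocker switches: first switch the yellow defrost heater off, then the blue cooling on, then the green shelf lights on. Cooling must never be on while the heater is on, and the red mains switch stays on throughout. Nothing is picked up: leave the gift box, tin, jar and tongs where they are.

Things in the scene. Friction and masses are not known exactly. Their poses are not given: they have to be found in the camera images.
- case: fixed chilled display case. Origin on the counter below the switch row; x away from the operator, y along the row, z up. Switch panel: x -60..50, y -150..150 mm, sloping up along x at 10 degrees, 180 mm high at x = 0; behind it the housing's flat top, 189 mm high, to x = 280. Curved-glass display, 250 mm high, from y = 150 to 650. Rockers at x = 0, y = -100, -50, 0, 50; which sits where varies.
- mains (a joint): the red mains switch: rocker paddle 40 mm (along the slope) x 24 mm in a 50 x 34 mm black bezel 3 mm high. Value 0 = off: lower end (ring mark, nearer the operator) down flush; 0.34 rad = on: upper end (bar mark) down flush. An over-centre spring throws it over past 0.17 and holds it; about 3 N on the raised end turns it. Starts on.
- mains_on (a point): point on the top face of the red rocker's upper (ON, bar mark) end, on its centre line, 14 mm from the pivot; it stands 4 mm above the panel surface when that end is flush and about 5 mm higher when raised; it tilts with the rocker
- mains_off (a point): point on the top face of the red rocker's lower (OFF, ring mark) end, on its centre line, 14 mm from the pivot; it stands 4 mm above the panel surface when that end is flush and about 5 mm higher when raised; it tilts with the rocker
- defrost (a joint): the yellow defrost switch: rocker paddle 40 mm (along the slope) x 24 mm in a 50 x 34 mm black bezel 3 mm high. Value 0 = off: lower end (ring mark, nearer the operator) down flush; 0.34 rad = on: upper end (bar mark) down flush. An over-centre spring throws it over past 0.17 and holds it; about 3 N on the raised end turns it. Starts on.
- defrost_on (a point): point on the top face of the yellow rocker's upper (ON, bar mark) end, on its centre line, 14 mm from the pivot; it stands 4 mm above the panel surface when that end is flush and about 5 mm higher when raised; it tilts with the rocker
- defrost_off (a point): point on the top face of the yellow rocker's lower (OFF, ring mark) end, on its centre line, 14 mm from the pivot; it stands 4 mm above the panel surface when that end is flush and about 5 mm higher when raised; it tilts with the rocker
- cooling (a joint): the blue cooling switch: rocker paddle 40 mm (along the slope) x 24 mm in a 50 x 34 mm black bezel 3 mm high. Value 0 = off: lower end (ring mark, nearer the operator) down flush; 0.34 rad = on: upper end (bar mark) down flush. An over-centre spring throws it over past 0.17 and holds it; about 3 N on the raised end turns it. Starts off.
- cooling_on (a point): point on the top face of the blue rocker's upper (ON, bar mark) end, on its centre line, 14 mm from the pivot; it stands 4 mm above the panel surface when that end is flush and about 5 mm higher when raised; it tilts with the rocker
- cooling_off (a point): point on the top face of the blue rocker's lower (OFF, ring mark) end, on its centre line, 14 mm from the pivot; it stands 4 mm above the panel surface when that end is flush and about 5 mm higher when raised; it tilts with the rocker
- lights (a joint): the green lights switch: rocker paddle 40 mm (along the slope) x 24 mm in a 50 x 34 mm black bezel 3 mm high. Value 0 = off: lower end (ring mark, nearer the operator) down flush; 0.34 rad = on: upper end (bar mark) down flush. An over-centre spring throws it over past 0.17 and holds it; about 3 N on the raised end turns it. Starts off.
- lights_on (a point): point on the top face of the green rocker's upper (ON, bar mark) end, on its centre line, 14 mm from the pivot; it stands 4 mm above the panel surface when that end is flush and about 5 mm higher when raised; it tilts with the rocker
- lights_off (a point): point on the top face of the green rocker's lower (OFF, ring mark) end, on its centre line, 14 mm from the pivot; it stands 4 mm above the panel surface when that end is flush and about 5 mm higher when raised; it tilts with the rocker
- gift_box: loose pink gift box with yellow ribbon, 60 x 90 x 30 mm high, on the housing's flat top behind the switches; origin: centre of its underside
- tin: loose round copper-coloured tin with brass lid, 71 mm across, 34 mm high, on the housing's flat top behind the switches; origin: centre of its underside
- jar: loose closed jar of brown drops with white lid, 72 mm across, 110 mm high, on the counter to the right (-y) of the housing; origin: centre of its underside
- tongs: loose steel serving tongs, 190 mm long along x, about 50 mm wide, 18 mm high, lying on the counter to the right of the jar; origin: middle, on the counter

How it is judged:
On the way, in this order (a step that is already met when the one before it is completed fails the run):
1. the yellow defrost rocker is switched off (value of joint each of defrost, cooling, lights below 0.06 rad), for 0.1 s.
2. then the blue cooling rocker is switched on (value of joint cooling above 0.28 rad and value of joint lights below 0.06 rad), for 0.1 s.
3. then the green lights rocker is switched on (value of joint lights above 0.28 rad), for 0.1 s.
At the end, for the whole second after the job is handed in: Yellow defrost rocker off (below 0.06 rad), blue cooling, green lights and red mains rockers on (above 0.28 rad), and the gift box, tin, jar and tongs within 20 mm of where they stood (value of joint each of mains, cooling, lights above 0.28 rad and value of joint defrost below 0.06 rad and distance of each of gift_box, tin, jar, tongs from where it was at the start of the episode below 0.02 m); the robot touches nothing.
It fails at once if the red mains is switched off (value of joint mains below 0.17 rad).
It fails at once if cooling is on while the defrost heater is on (value of joint each of cooling, defrost above 0.2 rad).
It fails at once if the gift box, tin, jar or tongs is shifted or lifted (more than 20 mm) (distance of any of gift_box, tin, jar, tongs from where it was at the start of the episode above 0.02 m).
It also fails if it takes over 40 s, if anything falls off the work surface, if the arm or the gripper's body presses on something with over 40 N, if the wrist force passes 120 N, or if a joint passes its speed limit or range.

ROBOT

A 7-joint arm with a two-finger parallel gripper is mounted at the origin on the work surface. World frame = base frame: x ahead of the robot, y to its left, z up, the work surface at z = 0. Lengths are in m, angles in rad, forces in N, time in s.
With the tool pointing down it reaches from about 0.425 to 0.925 m from the base axis. Payload 6.8 kg.
Tool frame: the origin (TCP) lies at the very end of the fingers, on their centre line; the grasp point (between the pads) lies 19 mm behind it; z points along the fingers, y is the line along which they close (so a half turn about z gives the same grasp; the last joint's range is limited). The gripper opens to 88 mm and grips with 3 to 60 N. Pads are 20 mm wide; open, the fingers measure 115 mm over their backs; the gripper's body (75 mm by 178 mm) begins 61 mm behind the grasp point.
Start: joints at [-1.301, 0.477, 0.022, 1.555, -0.011, 1.109, -0.083], TCP at [0.249, 0.627, 0.223] pointing down, gripper open.
Joint ranges: [-2.96, 2.96], [-0.34, 2.1], [-1.41, 1.46], [0.24, 2.44], [-1.37, 4.51], [0.17, 1.92], [-2.96, 2.96]. Speed limits (rad/s): [2.39, 2.39, 3.14, 3.14, 3.14, 3.14, 3.14].

INTERFACE

Orientations are given as [roll, pitch, yaw] about the fixed x, y, z axes, in that order (R = Rz(yaw) Ry(pitch) Rx(roll)).
In Python, from bench import r gives the robot as it stands.
- The arm moves only by the tool jog_arm, never from a script. Its arguments are lists of equal length, an entry for each row: "linear": the shift along the world's x, y, z in m, a list of three; "twist": the turn about the world's z in rad. In form: {"linear": [[dx, dy, dz], ...], "twist": [twist, ...]}. A call has 1 to 20 rows; each row shifts and turns the commanded pose from where the row before left it; what a row does not reach is not made up. A row lasts 1/10 s, in which the tool goes at most 50 mm and 8.59 degrees, less where a joint would pass 70% of its speed; a pose out of reach is approached as far as the arm can. A call is refused whole if a number of a shift passes 0.05 or a number of a turn 0.15, either way. A call with a gripper value outside its range is refused whole. "claw" is the closure in counts, from 0 (fully open) to 255 (shut), set as the call begins (left out, the last holds). The fingers move at their own pace and stop on an object; "force" is the grip in N (left out, the last holds). Time passes only in rows, so rows that do not move let the fingers close. It gives the time, the measured TCP pose, the force, the opening and the grip force at its end, in the units of the state.
- r.observe(): the state, without advancing time (a new reading comes with each control period).
- r.capture(name): name is "scene" or "side" or "wrist"; returns a dict with "img" (400x640x3 uint8, red, green, blue), "z_map" (400x640 float32, m along the optical axis (not along the pixel's ray), 0 where there is no reading), "mtx" (3x3 intrinsics, pixels), "R" (3x3) and "t" (3): a world point X has camera coordinates R X + t. Camera axes: x right, y down, z forward; pixel columns grow to the right and rows downward; lengths in m; the calibration is good to about 2 mm. A picture is of the moment at which its call begins.
- r.sign_off(): hands the job in; it is judged then, once.
Trained networks look in a picture, given as the dict that the camera call returned (one of the last four; its "shot" number tells which), for a name from the list of things; names that differ only in an ending like _2 or _b are one class to them, and where a whole thing is asked for, a point or a joint stands for the part that bears it (a point fixed in the world has none). Each returns a list of dicts, best first, with "conf" (0 to 1); they miss things now and then, are a little off and sometimes report something else, mostly with a low value. They report only what shows in the picture. A call takes as long as a camera call.
- r.silhouettes(picture, label): "pixels" (400x640 bool, what is visible of it).
- r.spot_point(picture, label): "point" ([x, y, z] in m, in world coordinates, good to about 4 mm: a listed point, or the origin of a listed thing).
The state is a dict: "time": time; "q": joint angles; "joint_velocities": joint speeds; "joint_efforts": joint torques, N m; "tcp_pos": TCP position; "orientation": TCP orientation; "ft_force": force on the tool from outside, world axes, zero at the start; "torque": the same for the moment, N m; "width": finger opening in m; "grip_force": force on a finger pad.
Only numpy, scipy, OpenCV 4.12 (cv2) and the standard library are available. Lean on these libraries where they do the work, as an engineer would, in place of code of your own. Each camera call takes 0.05 s, during which the arm holds its last target. There are 200 camera calls.

## Working session

There is one attempt and no reset: what is moved stays moved. The work goes in short steps, Python scripts to look and compute and a tool call to move; the robot and the scene stay as the last step left them, time stands still between calls to the robot, and variables do not carry over. Pictures are saved under pics/ and viewed, at most 10 in all, crops included, and the job is handed in when it is done.

Besides the shell and the picture viewer there is one more tool, called after "Call:" as name(argument=value, ...) on one line, values as JSON. jog_arm: Moves the arm, as the interface text tells. Its arguments: {"type":"object","properties":{"linear":{"type":"array","items":{"type":"array","items":{"type":"number"}}},"twist":{"type":"array","items":{"type":"number"}},"claw":{"type":"number"},"force":{"type":"number"}},"required":["linear","twist"]}

```bash
mkdir -p pics; cat > h.py <<'E'
import numpy as np, cv2
from bench import r
def save(p,n): cv2.imwrite('pics/'+n+'.png',p['img'][:,:,::-1])
def pts(p,names):
    for n in names:
        d=r.spot_point(p,n)
        print(n,[(np.round(e['point'],4).tolist(),round(e['conf'],2)) for e in d[:2]])
E
python3 - <<'E'
from h import *
s=r.observe();print(s['time'],s['tcp_pos'],s['orientation'],s['width'])
a=r.capture('scene');save(a,'scene')
N=['case']+[f'{k}_{e}' for k in('mains','defrost','cooling','lights') for e in('on','off')]
pts(a,N+['gift_box','tin','jar'])
b=r.capture('side');save(b,'side');print('side');pts(b,N)
cv2.imwrite('pics/both.png',cv2.resize(np.vstack([a['img'],b['img']])[:,:,::-1],(480,600)))
E
```

```text
0.0 [0.24876357 0.62683518 0.22167136] [-3.13975278e+00  1.49999878e-04  2.76385904e+00] 0.08770646130611685
case [([0.4757, 0.0876, 0.1783], 0.5)]
mains_on [([0.5007, -0.0614, 0.1837], 0.43)]
mains_off [([0.4767, -0.0655, 0.1848], 0.62)]
defrost_on []
defrost_off [([0.4765, 0.0365, 0.1878], 0.48)]
cooling_on [([0.4933, -0.0126, 0.1924], 0.57)]
cooling_off []
lights_on [([0.5002, 0.093, 0.1902], 0.44)]
lights_off [([0.4731, 0.089, 0.1817], 0.48)]
gift_box [([0.6885, 0.1081, 0.1892], 0.68), ([0.4936, -0.3137, -0.0015], 0.26)]
tin [([0.6778, -0.0578, 0.1921], 0.8)]
jar [([0.4865, -0.1889, 0.0019], 0.72)]
side
case [([0.4933, -0.0166, 0.1858], 0.24)]
mains_on [([0.5034, -0.0654, 0.1867], 0.49)]
mains_off [([0.4713, -0.0615, 0.1898], 0.78)]
defrost_on [([0.4931, -0.0154, 0.1885], 0.72), ([0.5035, 0.0371, 0.1867], 0.64)]
defrost_off [([0.4724, 0.0355, 0.1851], 0.54)]
cooling_on [([0.4921, -0.0138, 0.1871], 0.82)]
cooling_off [([0.4722, -0.0138, 0.1811], 0.47)]
lights_on []
lights_off [([0.4991, -0.0658, 0.1838], 0.59), ([0.4765, 0.0889, 0.1825], 0.55)]
```

View pics/scene.png

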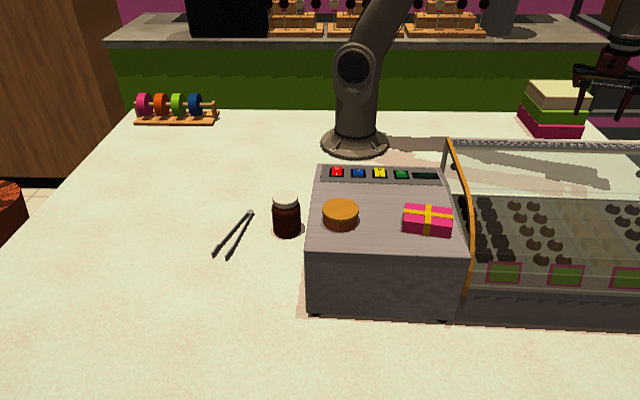

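View pics/side.png

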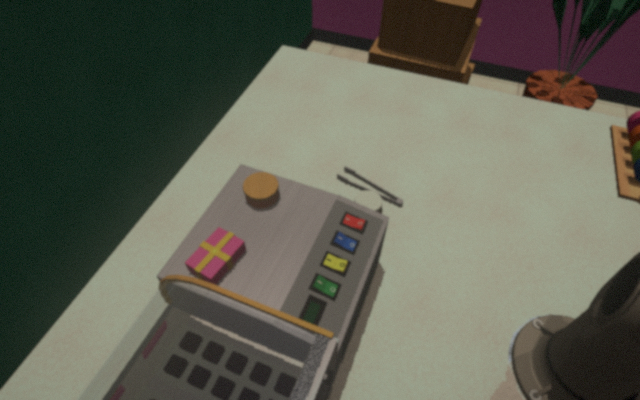

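The scene picture shows the switches in one row, from right to left: red (337,172), blue (358,173), yellow (380,173), green (401,174). The side picture agrees. The case isn't noticeably turned, so I'll go above the row at a safe height with the fingers shut.

Call:
jog_arm(linear=[[0, 0, 0.04], [0, 0, 0.04], [0, 0, 0.04], [0.04, -0.03, 0], [0.04, -0.03, 0], [0.04, -0.03, 0], [0.04, -0.03, 0], [0.012, -0.036, 0], [0.012, -0.036, 0], [0.012, -0.036, 0], [0.012, -0.036, 0], [0.012, -0.036, 0], [-0.003, -0.041, 0], [-0.003, -0.041, 0], [-0.003, -0.041, 0], [-0.003, -0.041, 0], [-0.003, -0.041, 0], [-0.003, -0.041, 0], [-0.003, -0.041, 0], [0, 0, 0]], twist=[0, 0, 0, 0.054, 0.054, 0.054, 0.054, 0.054, 0.054, 0.054, 0, 0, 0, 0, 0, 0, 0, 0, 0, 0], claw=255, force=20)

```text
time: 3.15
tcp_pos: [0.4476, 0.0346, 0.3432]
orientation: [-3.141, 0.001, 3.133]
ft_force: [-0.6, 0.8, -0.5]
width: 0.0003
grip_force: 0.0
```

```bash
python3 - <<'E'
from h import *
s=r.observe();print(s['time'],s['tcp_pos'],s['orientation'],s['width'],s['ft_force'])
a=r.capture('wrist');save(a,'w1')
pts(a,[f'{k}_{e}' for k in('mains','defrost','cooling','lights') for e in('on','off')])
K=np.linalg.inv(a['mtx']);ok=a['z_map']>0
for k in('mains','defrost','cooling','lights'):
    d=r.silhouettes(a,k)
    for e in d[:1]:
        v,u=np.where(e['pixels']&ok);z=a['z_map'][v,u]
        X=(K@np.vstack([u,v,np.ones_like(u)])*z-a['t'][:,None]).T@a['R']
        print(k,e['conf'],len(u),np.median(u),np.median(v),np.round(np.percentile(X,[3,50,97],axis=0),4).tolist())
E
```

```text
3.15 [0.44759437 0.03463436 0.34321019] [-3.14130275e+00  9.41576807e-04  3.13300667e+00] 0.000334801160229772 [-0.5632551   0.81980572 -0.54028803]
mains_on [([0.5018, -0.065, 0.1841], 0.56)]
mains_off [([0.4771, -0.065, 0.1912], 0.94), ([0.4975, -0.315, -0.0023], 0.25)]
defrost_on [([0.5017, 0.0343, 0.1865], 0.87)]
defrost_off [([0.4797, 0.031, 0.1863], 0.61), ([0.474, -0.0629, 0.1906], 0.41)]
cooling_on [([0.4969, -0.0128, 0.188], 0.68)]
cooling_off [([0.4738, -0.0112, 0.1813], 0.82), ([0.4753, -0.0644, 0.1894], 0.49)]
lights_on [([0.5034, 0.0817, 0.1912], 0.92)]
lights_off [([0.475, 0.0879, 0.1837], 0.93)]
mains 0.58 997 220.0 223.0 [[0.4639, -0.0738, 0.1821], [0.4823, -0.0627, 0.1855], [0.5013, -0.0516, 0.1877]]
defrost 0.91 791 323.0 222.0 [[0.4673, 0.0258, 0.1823], [0.4817, 0.0365, 0.1854], [0.4971, 0.0481, 0.1877]]
cooling 0.75 1073 271.0 224.0 [[0.4658, -0.0251, 0.1801], [0.4847, -0.0137, 0.1841], [0.502, -0.0018, 0.1927]]
lights 0.95 936 374.0 227.0 [[0.4705, 0.0753, 0.1804], [0.488, 0.0861, 0.1844], [0.5036, 0.0975, 0.1928]]
```

View pics/w1.png

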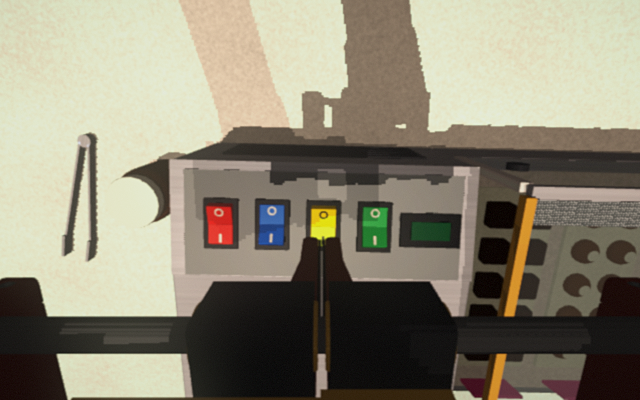

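The wrist picture shows red (220,223), blue (271,224), yellow (323,222, partly behind the fingertips) and green (374,227). This agrees with the 3-D estimates. Next I'll go down to just above the raised lower end of yellow.

Call:
jog_arm(linear=[[0.021, 0.001, -0.02], [0, 0, -0.04], [0, 0, -0.04], [0, 0, -0.035], [0, 0, -0.008], [0, 0, 0]], twist=[0, 0, 0, 0, 0, 0])

```text
time: 4.4
tcp_pos: [0.4685, 0.0413, 0.1992]
orientation: [-3.141, -0.002, -3.141]
ft_force: [0.6, 0.8, 0.0]
width: 0.0004
grip_force: 0.0
```

Call:
jog_arm(linear=[[0, 0, -0.004], [0, 0, -0.004], [0, 0, -0.003], [0, 0, -0.002], [0, 0, -0.002], [0, 0, 0]], twist=[0, 0, 0, 0, 0, 0])

```text
time: 5.0
tcp_pos: [0.4689, 0.0414, 0.1846]
orientation: [3.142, -0.0, -3.141]
ft_force: [0.0, -0.1, 0.9]
width: 0.0003
grip_force: 0.1
```

Call:
jog_arm(linear=[[0, -0.003, -0.001], [0, 0, -0.001], [0, 0, 0]], twist=[0, 0, 0])

```text
time: 5.3
tcp_pos: [0.4692, 0.038, 0.1827]
orientation: [-3.141, 0.0, 3.141]
ft_force: [-0.0, -0.6, 1.8]
width: 0.0002
grip_force: 0.5
```

Call:
jog_arm(linear=[[0, 0, 0.02], [-0.01, 0, 0.04], [-0.03, 0, 0.03], [-0.02, 0, 0.01], [0, 0, 0]], twist=[0, 0, 0, 0, 0])

```text
time: 5.8
tcp_pos: [0.4082, 0.0386, 0.2842]
orientation: [3.14, 0.003, -3.141]
ft_force: [0.4, 0.1, 0.3]
width: 0.0004
grip_force: 0.0
```

```bash
cat > look.py <<'E'
from h import *
import sys
s=r.observe();print(s['time'],s['tcp_pos'],s['ft_force'])
a=r.capture('wrist')
pts(a,[f'{k}_{e}' for k in('mains','defrost','cooling','lights') for e in('on','off')])
cv2.imwrite('pics/'+sys.argv[1]+'.png',cv2.resize(a['img'][120:300,180:420,::-1],(720,540)))
E
python3 look.py w2
```

```text
5.8 [0.40815995 0.03860059 0.28420805] [0.35056294 0.14978409 0.2537464 ]
mains_on [([0.5005, -0.063, 0.1877], 0.78)]
mains_off [([0.476, -0.0641, 0.19], 0.67)]
defrost_on [([0.4977, 0.036, 0.1917], 0.4), ([0.5019, -0.0639, 0.1861], 0.22)]
defrost_off [([0.4723, -0.0106, 0.1805], 0.2)]
cooling_on []
cooling_off [([0.4735, -0.0118, 0.1821], 0.74)]
lights_on []
lights_off [([0.4743, 0.0877, 0.1837], 0.58)]
```

View pics/w2.png

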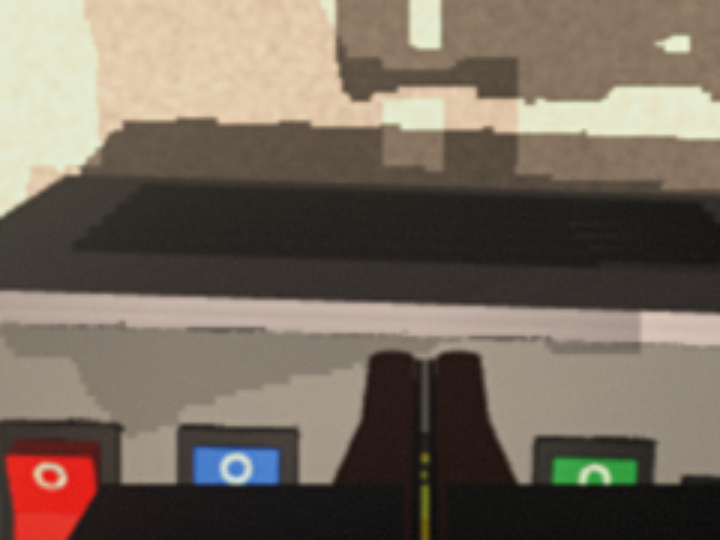

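The gripper hides yellow in this crop (around 425,450), while red still has its ring end raised. I'll check the rocker tilts from depth in the scene and side cameras instead.

```bash
cat > tilt.py <<'E'
from h import *
P={'mains':(.483,-.063),'cooling':(.485,-.0135),'defrost':(.486,.0365),'lights':(.488,.087)}
print(r.observe()['time'],r.observe()['tcp_pos'])
for cam in('scene','side'):
    a=r.capture(cam);v,u=np.where(a['z_map']>0);z=a['z_map'][v,u]
    X=((np.linalg.inv(a['mtx'])@np.vstack([u,v,np.ones_like(u)]))*z-a['t'][:,None]).T@a['R']
    for k,(x,y) in P.items():
        o=[]
        for s in(-1,1):
            m=(abs(X[:,0]-x-s*.013)<.005)&(abs(X[:,1]-y)<.008)&(X[:,2]<.21)
            o.append((int(m.sum()),round(float(np.median(X[m,2])),4) if m.any() else None))
        print(cam,k,'lower',o[0],'upper',o[1])
    pts(a,['defrost_on','defrost_off','cooling_on','lights_on'])
E
python3 tilt.py
```

```text
6.25 [0.40913721 0.03833158 0.28210247]
scene mains lower (17, 0.189) upper (12, 0.1885)
scene cooling lower (12, 0.1833) upper (9, 0.1942)
scene defrost lower (9, 0.1834) upper (5, 0.191)
scene lights lower (12, 0.1835) upper (7, 0.193)
defrost_on [([0.4953, -0.3126, -0.0013], 0.62), ([0.5006, 0.0375, 0.193], 0.58)]
defrost_off [([0.4749, 0.0381, 0.1814], 0.5), ([0.4758, 0.0875, 0.1802], 0.27)]
cooling_on [([0.4912, -0.0157, 0.19], 0.6)]
lights_on [([0.4971, 0.0906, 0.1884], 0.6)]
side mains lower (34, 0.1853) upper (34, 0.1846)
side cooling lower (34, 0.1809) upper (38, 0.1899)
side defrost lower (45, 0.1808) upper (46, 0.1896)
side lights lower (49, 0.1804) upper (52, 0.19)
defrost_on []
defrost_off [([0.4742, 0.0368, 0.1786], 0.72)]
cooling_on [([0.4957, -0.0176, 0.1867], 0.76)]
lights_on []
```

Defrost is off: its lower end is down and its upper end raised. Blue comes next, at about (0.498, -0.0135).

Call:
jog_arm(linear=[[0.03, -0.018, 0], [0.03, -0.018, 0], [0.029, -0.016, 0], [0, 0, -0.03], [0, 0, -0.03], [0, 0, -0.02], [0, 0, 0]], twist=[0, 0, 0, 0, 0, 0, 0])

```text
time: 7.45
tcp_pos: [0.4961, -0.0137, 0.2002]
orientation: [-3.141, -0.005, -3.141]
ft_force: [0.0, 0.5, -0.6]
width: 0.0002
grip_force: 0.0
```

Call:
jog_arm(linear=[[0.002, 0, -0.003], [0, 0, -0.003], [0, 0, -0.002], [0, 0, -0.002], [0, 0, -0.002], [0, 0, 0]], twist=[0, 0, 0, 0, 0, 0])

```text
time: 8.05
tcp_pos: [0.5006, -0.0135, 0.1911]
orientation: [3.141, 0.001, -3.141]
ft_force: [0.7, 0.1, 1.0]
width: 0.0006
grip_force: 0.4
```

Call:
jog_arm(linear=[[0, 0, -0.001], [0, 0, 0]], twist=[0, 0])

```text
time: 8.25
tcp_pos: [0.4993, -0.0136, 0.1893]
orientation: [-3.142, -0.001, -3.141]
ft_force: [-0.8, -0.5, -0.4]
width: 0.0005
grip_force: 0.0
```

Call:
jog_arm(linear=[[0, 0, -0.001], [0, 0, 0.02], [0, 0, 0.04], [-0.04, 0, 0.02], [-0.04, 0, 0], [0, 0, 0]], twist=[0, 0, 0, 0, 0, 0])

```text
time: 8.85
tcp_pos: [0.4159, -0.014, 0.2685]
orientation: [3.14, -0.002, -3.141]
ft_force: [1.0, 0.3, -0.5]
width: 0.0003
grip_force: 0.0
```

```bash
python3 tilt.py
```

```text
8.85 [ 0.41585774 -0.01399707  0.26847388]
scene mains lower (18, 0.1883) upper (14, 0.1875)
scene cooling lower (15, 0.1881) upper (13, 0.1877)
scene defrost lower (8, 0.1834) upper (4, 0.1923)
scene lights lower (13, 0.1836) upper (7, 0.1925)
defrost_on [([0.5007, 0.0364, 0.1918], 0.44)]
defrost_off [([0.4768, 0.0375, 0.1822], 0.51)]
cooling_on [([0.4953, -0.015, 0.1857], 0.48)]
lights_on [([0.497, 0.0887, 0.1908], 0.6)]
side mains lower (0, None) upper (29, 0.185)
side cooling lower (39, 0.1854) upper (39, 0.1851)
side defrost lower (47, 0.1802) upper (48, 0.1896)
side lights lower (50, 0.1801) upper (48, 0.1892)
defrost_on [([0.4995, 0.0385, 0.1883], 0.66)]
defrost_off [([0.4718, 0.0384, 0.1789], 0.68)]
cooling_on [([0.4977, -0.0185, 0.1814], 0.79)]
lights_on [([0.4977, 0.0828, 0.192], 0.52)]
```

Cooling is on. Green is next, at about (0.501, 0.087).

Call:
jog_arm(linear=[[0.015, 0.034, 0.02], [0.03, 0.034, 0], [0.04, 0.033, 0], [0, 0, -0.03], [0, 0, -0.03], [0, 0, -0.027], [0, 0, 0]], twist=[0, 0, 0, 0, 0, 0, 0])

```text
time: 10.05
tcp_pos: [0.5013, 0.0857, 0.1983]
orientation: [-3.139, -0.007, -3.141]
ft_force: [-0.2, -1.2, 0.2]
width: 0.0005
grip_force: 0.0
```

Call:
jog_arm(linear=[[0, 0, -0.003], [0, 0, -0.003], [0, 0, -0.002], [0, 0, -0.002], [0, 0, -0.001], [0, 0, 0]], twist=[0, 0, 0, 0, 0, 0])

```text
time: 10.65
tcp_pos: [0.5045, 0.0864, 0.1914]
orientation: [3.141, 0.002, -3.142]
ft_force: [1.9, 0.4, 2.4]
width: 0.0003
grip_force: 0.8
```

Call:
jog_arm(linear=[[-0.002, 0, -0.001], [0, 0, -0.001], [0, 0, -0.001], [0, 0, 0]], twist=[0, 0, 0, 0])

```text
time: 11.05
tcp_pos: [0.5007, 0.0862, 0.1874]
orientation: [-3.141, -0.002, -3.141]
ft_force: [-2.4, -0.2, 3.4]
width: 0.0003
grip_force: 1.4
```

Call:
jog_arm(linear=[[0, 0, 0.02], [0, 0, 0.04], [-0.04, 0, 0.02], [-0.04, 0, 0], [0, 0, 0]], twist=[0, 0, 0, 0, 0])

```text
time: 11.55
tcp_pos: [0.4177, 0.086, 0.2676]
orientation: [3.141, -0.002, -3.14]
ft_force: [0.1, -0.5, -0.3]
width: 0.0008
grip_force: 0.0
```

```bash
python3 tilt.py
```

```text
11.55 [0.41766044 0.08598357 0.26755638]
scene mains lower (17, 0.1888) upper (11, 0.188)
scene cooling lower (17, 0.1888) upper (9, 0.188)
scene defrost lower (8, 0.1845) upper (5, 0.1936)
scene lights lower (20, 0.1882) upper (15, 0.188)
defrost_on [([0.4997, 0.0396, 0.1889], 0.51)]
defrost_off [([0.4756, 0.0403, 0.1818], 0.51)]
cooling_on [([0.4971, -0.0137, 0.1854], 0.49), ([0.4846, -0.1871, 0.0027], 0.22)]
lights_on [([0.5041, 0.089, 0.1869], 0.52)]
side mains lower (0, None) upper (33, 0.1848)
side cooling lower (0, None) upper (38, 0.1847)
side defrost lower (0, None) upper (47, 0.1895)
side lights lower (30, 0.1856) upper (48, 0.1846)
defrost_on [([0.4982, 0.0354, 0.1913], 0.66)]
defrost_off [([0.4719, 0.0387, 0.178], 0.52)]
cooling_on [([0.496, -0.0173, 0.1823], 0.56)]
lights_on [([0.4998, 0.085, 0.1879], 0.7), ([0.4998, -0.0669, 0.1868], 0.41)]
```

All four switches are in the right positions and the arm is clear of everything.

```bash
python3 -c "
from bench import r
print(r.sign_off())"
```

```text
the job is handed in; nothing more can be done
None
```

The job is handed in with defrost switched off, then cooling on, then lights on; depth readings show all four rockers where they should be, mains still on, and I kept the arm clear of the loose items, but no verdict came back.

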